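# Uncover the mill's dust filter

## Task

The dust filter of the sample mill is due for inspection. Press the red snap tab of the grey filter box all the way in with the fingertips, then push the released blue cover along its runners, off its seat, until the pleated filter is completely uncovered and the cover lies flat on the parking ledge of the box. Only press and push, gently: do not pinch, lift or tip the cover, leave everything else on the counter where it stands, and finish clear of it all.

Things in the scene. Friction and masses are not known exactly. Their poses are not given: they have to be found in the camera images.
- filter_box: grey box fixed to the counter, 146 (x) x 276 (y) mm, deck 50 mm high; origin: centre of its underside, z up. Two runners along its y, tops 60 mm above the counter, 84 mm gap between them down to the deck, carry the cover. Side walls (inner faces x = +-61 mm) and end walls (inner faces y = +-127 mm) rise to 70 mm. Seat on the -y half, open ledge on the +y half
- filter (a point): centre of the white pleated filter under the cover's seat, at x 0, y -72, z 56 mm of the box; it spans y = -120..-24 mm. Over the seat (y = -131..-31 mm) lips 75.5 mm high reach in over the cover's side edges to x = +-49 mm, so that the cover can only slide
- ledge (a point): centre of the parking ledge at runner height: x 0, y +53, z 60 mm of the box. The cover slides here in the box's +y direction, over the pressed tab; good with its origin from y = +28 mm (filter just uncovered) to +75 mm (end wall)
- snap_tab (a joint): travel of the red snap tab, straight down into the box, in m: 0 to 0.002 at the start (out), 0.018 fully in (end stop). Sliding friction of about 4 N, no spring: it stays where it is pressed. Above 0.012 its top is below the cover's underside; fully in is 6 mm below it
- tab_top (a point): centre of the top face of the red snap tab, 34 x 34 mm, at x = 0, y = 0 of the box; out, it stands up to 72 mm above the counter and blocks the cover's front edge (1 to 4 mm gap); fully in, 54 mm. It moves with the tab
- filter_cover: loose blue plastic cover, a plate 116 (x) x 104 (y) x 8 mm, about 0.14 kg, with a rib on it: 70 mm long (x), 10 mm thick (y = 10..20 mm), 8 to 30 mm above the underside; push on the rib's -y face. Origin: centre of the underside; axes as the box's. At the start it sits on the seat, origin near y = -72 mm of the box, 60 mm above the counter
- canister: bystander: pale screw-top canister with ridged white lid, 101 mm across, 121 mm tall; origin under its centre
- tube_rack: bystander: orange tube rack 200 x 68 mm with capped tubes to 103 mm; origin under its centre, long along x
- cup1: bystander: clear sample cup, 60 mm across, 65 mm tall; origin under its centre
- cup2: bystander: clear sample cup like cup1
- cup3: bystander: clear sample cup like cup1
- scoop: bystander: steel scoop 197 mm long, 30 mm high, lying along its x, handle to -x; origin on its underside near mid-length
There are look-alikes about, which are no part of the job. Several things have the shape of the filter_cover; the one meant has the colours described above.

How it is judged:
By the outcome, as a careful person would: the job done as asked, in the order asked, and still so for the second after the job is handed in, with the robot touching nothing.
It also fails if it takes over 42 s, if anything falls off the work surface, if the arm or the gripper's body presses on something with over 40 N, if the wrist force passes 120 N, or if a joint passes its speed limit or range.

## Robot

A 6-joint arm with a two-finger parallel gripper is mounted at the origin on the work surface. World frame = base frame: x ahead of the robot, y to its left, z up, the work surface at z = 0. Lengths are in m, angles in rad, forces in N, time in s.
With the tool pointing down it reaches from about 0.375 to 0.975 m from the base axis. Payload 3.8 kg.
Tool frame: the origin (TCP) lies midway between the tips of the shut fingers; the grasp point (between the pads) lies 19 mm behind it; z points along the fingers, y is the direction in which the jaws open and shut (so a half turn about z gives the same grasp; the last joint's range is limited). The gripper opens to 85 mm and grips with 20 to 120 N. Pads are 22 mm wide; open, the fingers measure 114 mm over their backs; the gripper's body (76 mm by 85 mm) begins 54 mm behind the grasp point. The pads swing forward as they close: fully open they stand 13 mm farther back than shut.
Start: joints at [-1.198, 0.264, 1.604, -0, 1.274, -0.037], TCP at [0.269, -0.619, 0.231] pointing down, gripper open.
Joint ranges: [-2.63, 2.63], [-0.94, 2.18], [0.31, 2.57], [-1.31, 4.45], [0, 2.66], [-2.55, 2.55]. Speed limits (rad/s): [2.57, 2.57, 3.14, 3.14, 3.14, 3.14].

## Interface

Orientations are given as a rotation vector (axis times angle).
In Python, from workcell import bot gives the robot as it stands. The module is installed in compiled form; this text tells all that it offers.
- The arm moves only by the tool play_rows, never from a script. Its argument "series" is a list of rows, each an object with "translation": the shift along the tool's x, y, z in m, a list of three; "spin": the turn about the tool's z in units of 5 degrees (1.0 is 5 degrees). In form: [{"translation": [dx, dy, dz], "spin": spin}, ...]. A call has 1 to 5 rows; each row shifts and turns the commanded pose from where the row before left it, along the tool's axes as they then stand; what a row does not reach is not made up. A row lasts 1/10 s, in which the tool goes at most 50 mm and 8.59 degrees, less where a joint would pass 70% of its speed; a pose out of reach is approached as far as the arm can. A call is refused whole if a number of a shift passes 0.05 or a number of a turn 1, either way. A call with a gripper value outside its range is refused whole. "jaw" is the gripper's target within -1 to 1 (fully open at 1, half-way at 0, shut at -1), set as the call begins (left out, the last holds). The fingers move at their own pace and stop on an object; "force" is the grip in N (left out, the last holds). Time passes only in rows, so rows that do not move let the fingers close. It gives the time, the measured TCP pose, the force and the opening at its end, in the units of the state.
- bot.read_state(): the state, without advancing time (a new reading comes with each control period).
- bot.read_camera(name): name is "scene" or "top" or "wrist"; returns the picture (420x560x3 uint8, blue, green, red); there is no depth.
- bot.get_calibration(name): a dict with "fov_y" (degrees; the focal length in pixels is half the picture's height over the tangent of half this angle, whatever the lens; pixels are square), "cx", "cy" (the principal point, pixels), "R" (3x3) and "t" (3): a world point X has camera coordinates R X + t. Camera axes: x right, y down, z forward; pixel columns grow to the right and rows downward; lengths in m; the calibration is good to about 2 mm. The wrist camera is an equidistant fisheye: a pixel r from the principal point sees the ray r / f radians off the axis. A picture is of the moment at which its call begins: read the wrist's pose just before it. get_calibration takes no time and is no camera call; for the wrist camera it gives the pose at the moment of the call.
- bot.finish_job(): hands the job in, once; it reports no verdict.
The state is a dict: "time": time; "q": joint angles; "joint_vel": joint speeds; "joint_torque": joint torques, N m; "tool_pos": TCP position; "tcp_rot": TCP orientation; "wrist_force": force on the tool from outside, world axes, zero at the start; "torque": the same for the moment, N m; "width": opening from 0.0 (shut) to 1.0 (fully open).
Only numpy, scipy, OpenCV 4.12 (cv2) and the standard library are available. Lean on these libraries where they do the work, as an engineer would, in place of code of your own. Each camera call takes 0.05 s, during which the arm holds its last target. There are 200 camera calls.

## Working session

There is one attempt and no reset: what is moved stays moved. The work goes in short steps, Python scripts to look and compute and a tool call to move; the robot and the scene stay as the last step left them, time stands still between calls to the robot, and variables do not carry over. Pictures are saved under pics/ and viewed, about 8 in all and at most 12, crops included, and the job is handed in when it is done.

Besides the shell and the picture viewer there is one more tool, called after "Emit:" in YAML: its name, and indented under it one key for each argument. play_rows: Moves the arm, as the interface text tells. Its arguments: {"type":"object","properties":{"series":{"type":"array","items":{"type":"object","properties":{"translation":{"type":"array","items":{"type":"number"}},"spin":{"type":"number"}}}},"jaw":{"type":"number"},"force":{"type":"number"}},"required":["series"]}

```bash
mkdir -p pics; python3 - <<'E'
from workcell import bot
import cv2, numpy as np
s=bot.read_state(); print({k:np.round(v,3).tolist() for k,v in s.items()})
for n in ("scene","top"):
    im=bot.read_camera(n); cv2.imwrite(f"pics/{n}0.png",im)
    c=bot.get_calibration(n); print(n,{k:np.round(v,4).tolist() for k,v in c.items()})
a=cv2.imread("pics/scene0.png");b=cv2.imread("pics/top0.png")
E
```

```text
{'time': 0.0, 'q': [-1.198, 0.265, 1.605, 0.0, 1.274, -0.037], 'joint_vel': [0.001, -0.001, -0.001, 0.001, -0.0, -0.0], 'joint_torque': [-0.003, -51.513, -36.731, -0.0, 0.013, 0.0], 'tool_pos': [0.269, -0.618, 0.23], 'tcp_rot': [-3.074, -0.639, 0.001], 'wrist_force': [-0.486, -0.106, -0.087], 'torque': [-0.057, -0.0, 0.062], 'width': 1.001}
scene {'fov_y': 43.7637, 'cx': 280.5925, 'cy': 209.6485, 'R': [[0.4941, 0.8692, 0.0175], [0.6006, -0.3267, -0.7298], [-0.6286, 0.3711, -0.6834]], 't': [-0.2684, -0.2774, 1.7628]}
top {'fov_y': 52.9468, 'cx': 275.924, 'cy': 210.3999, 'R': [[-0.0223, -0.9997, 0.0112], [-0.9992, 0.022, -0.0338], [0.0335, -0.012, -0.9994]], 't': [0.0009, 0.5269, 1.1322]}
```

View pics/top0.png

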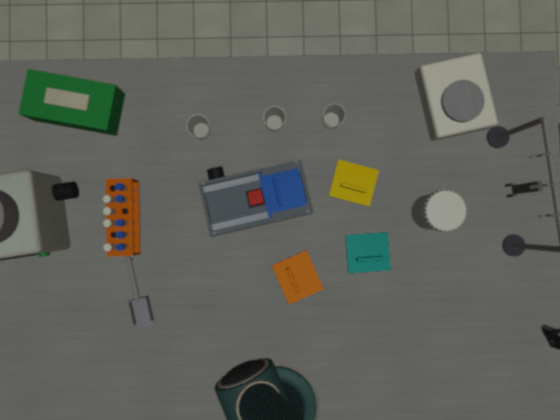

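View pics/scene0.png

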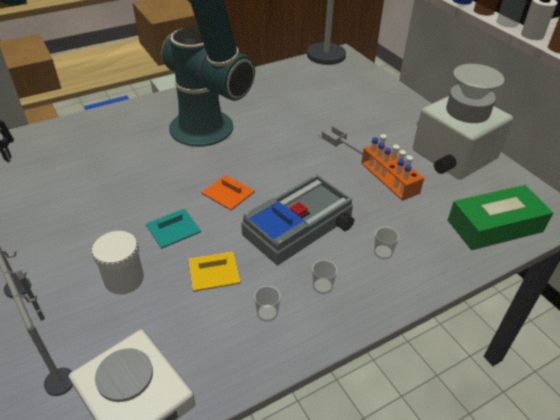

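The top view shows the grey box around (256,197), with the blue cover at (285,190), the red tab at (256,197) and the empty ledge at (230,205). Things that could be taken for the cover are the yellow plate (354,183), the teal plate (368,252) and the orange plate (298,277). The blue one on the box is the one meant. Next I measure it and check it in a close crop.

```bash
cat > h.py <<'E'
from workcell import bot
import cv2, numpy as np
def ray(n,uv,z,cal=None):
    c=cal or bot.get_calibration(n); R=np.array(c["R"]);t=np.array(c["t"])
    f=210/np.tan(np.radians(c["fov_y"]/2)); C=-R.T@t
    p=np.array([(uv[0]-c["cx"])/f,(uv[1]-c["cy"])/f])
    if n=="wrist":
        r=np.hypot(*p); d=np.array([*(p/r*np.sin(r)),np.cos(r)]) if r>0 else np.array([0,0,1.])
    else: d=np.array([*p,1.])
    d=R.T@d; return C+d*(z-C[2])/d[2]
def mask(im,col):
    h=cv2.cvtColor(im,cv2.COLOR_BGR2HSV)
    if col=="blue": return cv2.inRange(h,(105,120,60),(125,255,255))
    return cv2.inRange(h,(0,150,80),(5,255,255))|cv2.inRange(h,(172,150,80),(180,255,255))
def blob(m,near=None):
    n,l,s,c=cv2.connectedComponentsWithStats(m)
    i=1+int(np.argmax(s[1:,4])) ; return (l==i).astype(np.uint8),s[i],c[i]
E
python3 - <<'E'
from h import *
for n in("top","scene"):
    im=cv2.imread(f"pics/{n}0.png")
    for col,z in(("red",.072),("blue",.068)):
        m,s,c=blob(mask(im,col)); k=cv2.findContours(m,0,2)[0][0]
        rc=cv2.minAreaRect(k); b=cv2.boxPoints(rc)
        print(n,col,s,c.round(1),ray(n,c,z).round(4)); 
        if n=="top": print(np.array([ray(n,p,z) for p in b]).round(4)[:,:2].tolist())
im=cv2.imread("pics/top0.png")
g=cv2.cvtColor(im,cv2.COLOR_BGR2GRAY)
cv2.imwrite("pics/crop.png",np.hstack([cv2.resize(im[150:245,190:325],None,fx=5.8,fy=5.8,interpolation=cv2.INTER_CUBIC)]))
E
```

```text
top red [248 190  16  15 186] [255.1 197.1] [0.56   0.0425 0.072 ]
[[0.5732, 0.0635], [0.5809, 0.0297], [0.5464, 0.0218], [0.5387, 0.0556]]
top blue [ 259  168   48   50 1566] [282.4 190.6] [ 0.5754 -0.028   0.068 ]
[[0.6186, 0.035], [0.642, -0.0673], [0.5304, -0.0923], [0.5072, 0.0097]]
scene red [291 202  16  13 127] [298.5 208. ] [0.5644 0.0406 0.072 ]
scene blue [ 250  201   56   38 1055] [276.3 219.9] [ 0.5718 -0.0302  0.068 ]
```

View pics/crop.png

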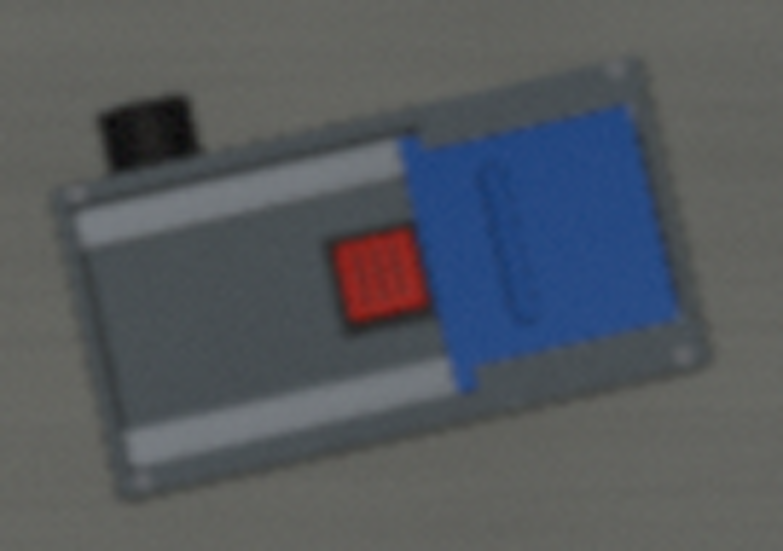

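The crop confirms it. The blue cover sits on the seat with its front edge against the raised red tab, and the ledge to the left is empty. Box yaw is about +13°. Next I plan the approach to hover over the tab.

```bash
python3 - <<'E'
from h import *
from scipy.spatial.transform import Rotation as Ro
s=bot.read_state(); R=Ro.from_rotvec(s["tcp_rot"]); p=np.array(s["tool_pos"])
print(R.as_matrix().round(3).tolist())
d=(np.array([.561,.042,.235])-p)/16
for i in range(16):
    print((R.inv().apply(d)).round(3).tolist()); R=R*Ro.from_rotvec([0,0,-np.radians(5)])
print(R.as_matrix().round(3).tolist())
E
```

```text
[[0.917, 0.398, -0.001], [0.398, -0.917, 0.002], [0.0, -0.002, -1.0]]
[0.033, -0.031, -0.0]
[0.036, -0.028, -0.0]
[0.038, -0.024, -0.0]
[0.04, -0.021, -0.0]
[0.042, -0.017, -0.0]
[0.043, -0.014, -0.0]
[0.044, -0.01, -0.0]
[0.045, -0.006, -0.0]
[0.045, -0.002, -0.0]
[0.045, 0.002, -0.0]
[0.045, 0.006, -0.0]
[0.044, 0.01, -0.0]
[0.043, 0.013, -0.0]
[0.042, 0.017, -0.0]
[0.04, 0.021, -0.0]
[0.038, 0.024, -0.0]
[[-0.233, 0.972, -0.001], [0.972, 0.233, 0.002], [0.002, -0.0, -1.0]]
```

Emit:
play_rows:
  series:
    - {"translation": [0.033,-0.031,0],"spin": -1}
    - {"translation": [0.036,-0.028,0],"spin": -1}
    - {"translation": [0.038,-0.024,0],"spin": -1}
    - {"translation": [0.04,-0.021,0],"spin": -1}
    - {"translation": [0.042,-0.017,0],"spin": -1}
  jaw: -1
  force: 40

```text
time: 0.6
tool_pos: [0.3607, -0.4103, 0.2307]
tcp_rot: [-2.862, -1.294, 0.0]
wrist_force: [1.0, -0.8, 1.0]
width: 0.144
```

Emit:
play_rows:
  series:
    - {"translation": [0.043,-0.014,0],"spin": -1}
    - {"translation": [0.044,-0.01,0],"spin": -1}
    - {"translation": [0.045,-0.006,0],"spin": -1}
    - {"translation": [0.045,-0.002,0],"spin": -1}
    - {"translation": [0.045,0.002,0],"spin": -1}

```text
time: 1.1
tool_pos: [0.4519, -0.2037, 0.2309]
tcp_rot: [-2.514, -1.883, 0.0]
wrist_force: [1.8, 0.5, -0.0]
width: -0.001
```

Emit:
play_rows:
  series:
    - {"translation": [0.045,0.006,0],"spin": -1}
    - {"translation": [0.044,0.01,0],"spin": -1}
    - {"translation": [0.043,0.013,0],"spin": -1}
    - {"translation": [0.042,0.017,0],"spin": -1}
    - {"translation": [0.04,0.021,0],"spin": -1}

```text
time: 1.6
tool_pos: [0.5435, 0.0028, 0.2309]
tcp_rot: [-2.046, -2.383, 0.001]
wrist_force: [0.9, -0.4, 0.2]
width: 0.0
```

Emit:
play_rows:
  series:
    - {"translation": [0.038,0.024,0],"spin": -1}
    - {"translation": [0,0,0],"spin": 0}
    - {"translation": [0,0,0],"spin": 0}
    - {"translation": [0,0,0],"spin": 0}

```text
time: 2.0
tool_pos: [0.5609, 0.0413, 0.2307]
tcp_rot: [-1.946, -2.465, 0.002]
wrist_force: [0.8, -0.7, 0.3]
width: -0.005
```

```bash
python3 - <<'E'
from h import *
from scipy.spatial.transform import Rotation as Ro
s=bot.read_state(); print(s["time"],s["tool_pos"],s["wrist_force"],s["width"],Ro.from_rotvec(s["tcp_rot"]).as_matrix().round(3).tolist())
c=bot.get_calibration("wrist"); im=bot.read_camera("wrist"); cv2.imwrite("pics/w1.png",im)
print({k:np.round(v,3).tolist() for k,v in c.items()})
for col,z in(("red",.072),("blue",.068)):
    m,st,ce=blob(mask(im,col)); k=cv2.findContours(m,0,2)[0][0]
    q=np.array([ray("wrist",p,z,c)[:2]*1000 for p in k[:,0].astype(float)],np.float32)
    r=cv2.minAreaRect(q); print(col,st,ce.round(),r,cv2.boxPoints(r).round(1).tolist())
E
```

```text
2.0 [0.56090853 0.04132161 0.23072486] [ 0.83601101 -0.73072926  0.28911743] -0.004607578361140465 [[-0.232, 0.973, -0.001], [0.973, 0.232, -0.001], [-0.0, -0.001, -1.0]]
{'fov_y': 65.706, 'cx': 278.318, 'cy': 202.932, 'R': [[0.972, 0.233, -0.002], [0.223, -0.928, 0.299], [0.068, -0.291, -0.954]], 't': [-0.556, -0.126, 0.352]}
red [ 259  166   36   34 1048] [277. 182.] ((559.7061767578125, 42.84926986694336), (33.680458068847656, 32.445289611816406), 13.484084129333496) [[539.5, 54.70000076293945], [547.0999755859375, 23.100000381469727], [579.9000244140625, 31.0], [572.2999877929688, 62.599998474121094]]
blue [ 217  200  116   93 6460] [273. 234.] ((573.5953979492188, -27.52002716064453), (115.28579711914062, 104.74853515625), 12.186670303344727) [[506.20001220703125, 11.5], [528.2999877929688, -90.9000015258789], [641.0, -66.5], [618.9000244140625, 35.79999923706055]]
```

View pics/w1.png

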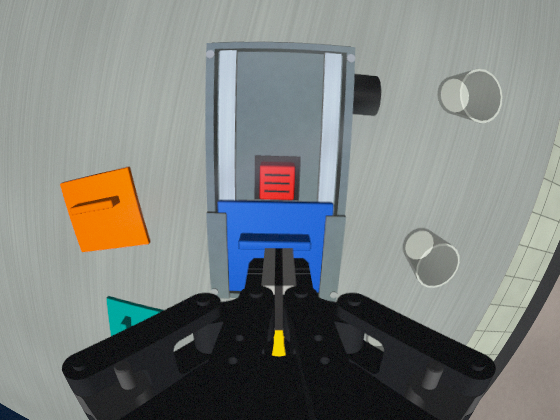

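The wrist view shows the tab at (277,182), the cover with its rib at (275,241), and clear runners ahead. The tool's x axis already lies along the box's +y. I go down over the tab.

Emit:
play_rows:
  series:
    - {"translation": [0.002,0,0.03],"spin": 0}
    - {"translation": [0,0,0.03],"spin": 0}
    - {"translation": [0,0,0.03],"spin": 0}
    - {"translation": [0,0,0.03],"spin": 0}
    - {"translation": [0,0,0.026],"spin": 0}

```text
time: 2.55
tool_pos: [0.5601, 0.0422, 0.0839]
tcp_rot: [-1.949, -2.464, 0.001]
wrist_force: [-0.6, -0.6, 0.7]
width: -0.002
```

Emit:
play_rows:
  series:
    - {"translation": [0,0,0.003],"spin": 0}
    - {"translation": [0,0,0.003],"spin": 0}
    - {"translation": [0,0,0.003],"spin": 0}
    - {"translation": [0,0,0.003],"spin": 0}
    - {"translation": [0,0,0.003],"spin": 0}

```text
time: 3.05
tool_pos: [0.5622, 0.0439, 0.0715]
tcp_rot: [1.944, 2.465, 0.003]
wrist_force: [-1.0, -1.1, 2.8]
width: 0.004
```

Emit:
play_rows:
  series:
    - {"translation": [0,0,0.003],"spin": 0}
    - {"translation": [0,0,0.003],"spin": 0}
    - {"translation": [0,0,0.003],"spin": 0}
    - {"translation": [0,0,0.002],"spin": 0}
    - {"translation": [0,0,0.001],"spin": 0}

```text
time: 3.55
tool_pos: [0.5622, 0.044, 0.0586]
tcp_rot: [1.944, 2.466, 0.002]
wrist_force: [2.4, -1.3, 3.6]
width: 0.001
```

Emit:
play_rows:
  series:
    - {"translation": [0,0,0.001],"spin": 0}
    - {"translation": [0,0,0.001],"spin": 0}
    - {"translation": [0,0,0],"spin": 0}

```text
time: 3.85
tool_pos: [0.5614, 0.0441, 0.0563]
tcp_rot: [1.945, 2.467, 0.001]
wrist_force: [2.5, -0.1, 3.1]
width: 0.006
```

Force is steady at about 3–4 N from tab friction, so the tab is moving. I continue to the end stop.

Emit:
play_rows:
  series:
    - {"translation": [0,0,0.001],"spin": 0}
    - {"translation": [0,0,0.001],"spin": 0}
    - {"translation": [0,0,0],"spin": 0}

```text
time: 4.15
tool_pos: [0.561, 0.0441, 0.0541]
tcp_rot: [-1.945, -2.467, 0.0]
wrist_force: [2.5, 0.1, 4.5]
width: 0.004
```

Emit:
play_rows:
  series:
    - {"translation": [0,0,0.001],"spin": 0}
    - {"translation": [0,0,0],"spin": 0}

```text
time: 4.35
tool_pos: [0.561, 0.0441, 0.054]
tcp_rot: [-1.945, -2.466, 0.0]
wrist_force: [0.5, -0.0, 8.4]
width: -0.0
```

Emit:
play_rows:
  series:
    - {"translation": [0,0,0.001],"spin": 0}
    - {"translation": [0,0,0],"spin": 0}

```text
time: 4.55
tool_pos: [0.5611, 0.0441, 0.0539]
tcp_rot: [-1.945, -2.467, 0.0]
wrist_force: [-2.3, -0.5, 14.4]
width: -0.001
```

The end stop is confirmed: z stays at 0.054 while the force climbs to 14 N. I retract and look.

Emit:
play_rows:
  series:
    - {"translation": [0,0,-0.01],"spin": 0}
    - {"translation": [0,0,-0.04],"spin": 0}
    - {"translation": [0,0,-0.045],"spin": 0}
    - {"translation": [0,0,-0.045],"spin": 0}
    - {"translation": [0,0,-0.04],"spin": 0}

```text
time: 5.05
tool_pos: [0.5593, 0.044, 0.233]
tcp_rot: [-1.944, -2.465, 0.003]
wrist_force: [0.2, -0.2, 0.4]
width: 0.0
```

```bash
cat > m.py <<'E'
from h import *
import sys
from scipy.spatial.transform import Rotation as Ro
s=bot.read_state(); R=Ro.from_rotvec(s["tcp_rot"]).as_matrix(); p=s["tool_pos"]
print(s["time"],p.round(4),s["wrist_force"].round(1),"tool x",R[:,0].round(3))
c=bot.get_calibration("wrist"); im=bot.read_camera("wrist"); cv2.imwrite(f"pics/{sys.argv[1]}.png",im)
for col,z in(("red",.054),("blue",.068)):
    m=mask(im,col)
    if not m.any(): print(col,"none"); continue
    m,st,ce=blob(m); k=max(cv2.findContours(m,0,2)[0],key=len)
    q=np.array([ray("wrist",a,z,c)[:2]*1000 for a in k[:,0].astype(float)],np.float32)
    r=cv2.minAreaRect(q); d=np.array([*r[0],0])/1000-p
    print(col,st,np.round(r[0],1),np.round(r[1],1),round(r[2],1),"rel tool xy mm",((R.T@d)*1000).round(1)[:2])
E
python3 m.py w2
```

```text
5.05 [0.5593 0.044  0.233 ] [ 0.2 -0.2  0.4] tool x [-0.233  0.972  0.001]
red [262 165  34  33 931] [560.1  42.7] [33.1 33.4] 12.3 rel tool xy mm [-1.7  1.3]
blue [ 219  203  115   91 6199] [574.2 -27.4] [115.5 105. ] 12.9 rel tool xy mm [-73.1  -1.3]
```

View pics/w2.png

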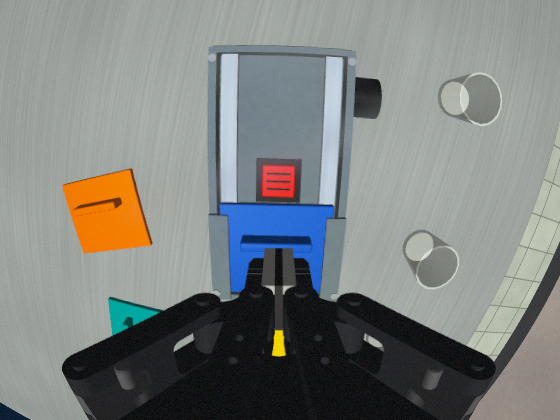

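The tab is flush in its slot at (278,181), sized 33 mm at the fully-in height, and the cover has not moved. I go behind the rib with the fingers shut.

Emit:
play_rows:
  series:
    - {"translation": [-0.042,-0.001,0],"spin": 0.2}
    - {"translation": [-0.042,0,0],"spin": 0}
    - {"translation": [0,0,0.045],"spin": 0}
    - {"translation": [0,0,0.045],"spin": 0}
    - {"translation": [0,0,0.035],"spin": 0}

```text
time: 5.6
tool_pos: [0.5757, -0.0383, 0.1033]
tcp_rot: [-1.965, -2.444, 0.005]
wrist_force: [-0.3, 0.6, -0.1]
width: 0.002
```

Emit:
play_rows:
  series:
    - {"translation": [0,0,0.015],"spin": 0}
    - {"translation": [0,0,0.01],"spin": 0}
    - {"translation": [0,0,0.005],"spin": 0}
    - {"translation": [0,0,0],"spin": 0}

```text
time: 6.0
tool_pos: [0.5796, -0.038, 0.078]
tcp_rot: [1.966, 2.449, 0.001]
wrist_force: [-0.3, 0.3, 0.4]
width: -0.002
```

```bash
python3 m.py w3; python3 -c "
import cv2;cv2.imwrite('pics/w3c.png',cv2.resize(cv2.imread('pics/w3.png')[100:320,140:420],None,fx=2.5,fy=2.5))"
```

```text
6.0 [ 0.5796 -0.038   0.078 ] [-0.3  0.3  0.4] tool x [-0.216  0.976 -0.   ]
red [ 239   59   67   65 3749] [559.8  42.5] [33.4 33. ] 12.4 rel tool xy mm [82.9 -2. ]
blue [  153   133   235   170 29758] [573.2 -23.2] [114.9  93.4] 12.3 rel tool xy mm [15.9 -3.2]
```

View pics/w3c.png

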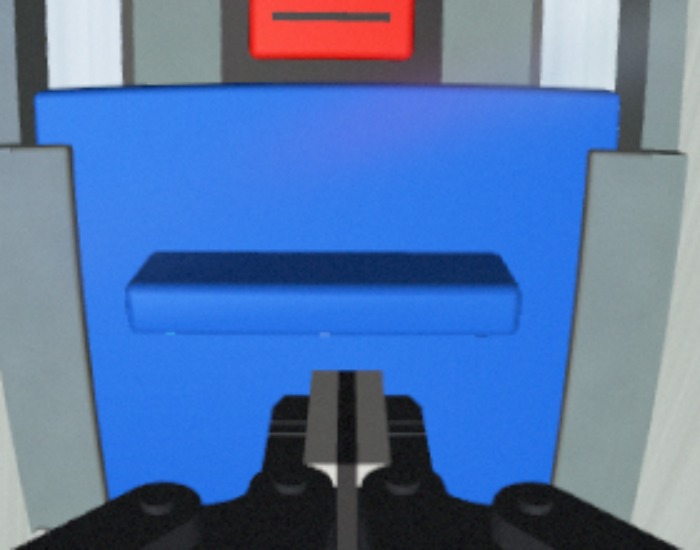

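The fingertips are behind the rib and about 3 mm off-centre, so I correct that and start a slow push.

Emit:
play_rows:
  series:
    - {"translation": [0,-0.003,0.001],"spin": 0}
    - {"translation": [0.003,0,0.001],"spin": 0}
    - {"translation": [0.003,0,0],"spin": 0}
    - {"translation": [0.003,0,0],"spin": 0}
    - {"translation": [0.003,0,0],"spin": 0}

```text
time: 6.55
tool_pos: [0.5738, -0.027, 0.0757]
tcp_rot: [1.966, 2.449, 0.0]
wrist_force: [0.1, -1.6, 1.2]
width: 0.001
```

Emit:
play_rows:
  series:
    - {"translation": [0.004,0,0],"spin": 0}
    - {"translation": [0.004,0,0],"spin": 0}
    - {"translation": [0.005,0,0],"spin": 0}
    - {"translation": [0.005,0,0],"spin": 0}
    - {"translation": [0.005,0,0],"spin": 0}

```text
time: 7.05
tool_pos: [0.5684, -0.0042, 0.0753]
tcp_rot: [1.967, 2.45, -0.0]
wrist_force: [0.0, -1.5, 0.9]
width: 0.0
```

Emit:
play_rows:
  series:
    - {"translation": [0.006,0,0],"spin": 0}
    - {"translation": [0.006,0,0],"spin": 0}
    - {"translation": [0.006,0,0],"spin": 0}
    - {"translation": [0.006,0,0],"spin": 0}
    - {"translation": [0.006,0,0],"spin": 0}

```text
time: 7.55
tool_pos: [0.5619, 0.0252, 0.0753]
tcp_rot: [-1.967, -2.45, 0.0]
wrist_force: [0.6, -0.7, 2.2]
width: -0.003
```

```bash
python3 m.py w4
```

```text
7.55 [0.5619 0.0252 0.0753] [ 0.6 -0.7  2.2] tool x [-0.216  0.976  0.   ]
red none
blue [  159   153   236   150 28851] [559.6  37.3] [115.   82.3] 12.6 rel tool xy mm [12.2  0.3]
```

The cover is following squarely at 12.6° and is over the tab. About 66 mm remain.

Emit:
play_rows:
  series:
    - {"translation": [0.006,0,0],"spin": 0}
    - {"translation": [0.006,0,0],"spin": 0}
    - {"translation": [0.006,0,0],"spin": 0}
    - {"translation": [0.006,0,0],"spin": 0}
    - {"translation": [0.006,0,0],"spin": 0}

```text
time: 8.1
tool_pos: [0.5553, 0.0546, 0.0751]
tcp_rot: [-1.967, -2.449, 0.0]
wrist_force: [0.1, -1.1, 0.3]
width: 0.005
```

Emit:
play_rows:
  series:
    - {"translation": [0.006,0,0],"spin": 0}
    - {"translation": [0.006,0,0],"spin": 0}
    - {"translation": [0.005,0,0],"spin": 0}
    - {"translation": [0.005,0,0],"spin": 0}
    - {"translation": [0.004,0,0],"spin": 0}

```text
time: 8.6
tool_pos: [0.5497, 0.0799, 0.0752]
tcp_rot: [-1.967, -2.45, 0.0]
wrist_force: [-0.2, -0.2, -0.4]
width: 0.003
```

Emit:
play_rows:
  series:
    - {"translation": [0.004,0,0],"spin": 0}
    - {"translation": [0.003,0,0],"spin": 0}
    - {"translation": [0.002,0,0],"spin": 0}
    - {"translation": [0.001,0,0],"spin": 0}
    - {"translation": [0,0,0],"spin": 0}

```text
time: 9.1
tool_pos: [0.5478, 0.0893, 0.0753]
tcp_rot: [-1.967, -2.45, -0.0]
wrist_force: [-0.6, 0.2, -0.2]
width: 0.001
```

The push is done. I back off the rib, rise straight up and move clear.

Emit:
play_rows:
  series:
    - {"translation": [-0.005,0,0],"spin": 0}
    - {"translation": [-0.01,0,0],"spin": 0}
    - {"translation": [0,0,-0.03],"spin": 0}
    - {"translation": [0,0,-0.045],"spin": 0}
    - {"translation": [0,0,-0.045],"spin": 0}

```text
time: 9.6
tool_pos: [0.5503, 0.0734, 0.1957]
tcp_rot: [-1.967, -2.448, 0.003]
wrist_force: [0.3, 0.5, 0.7]
width: -0.001
```

Emit:
play_rows:
  series:
    - {"translation": [-0.03,0,-0.04],"spin": 0}
    - {"translation": [-0.05,0,0],"spin": 0}
    - {"translation": [-0.05,0,0],"spin": 0}
    - {"translation": [0,0,0],"spin": 0}
    - {"translation": [0,0,0],"spin": 0}

```text
time: 10.1
tool_pos: [0.579, -0.0544, 0.2351]
tcp_rot: [-1.971, -2.446, -0.0]
wrist_force: [-0.4, 1.0, -0.3]
width: -0.003
```

```bash
python3 m.py w5; python3 - <<'E'
from h import *
a=cv2.imread("pics/w5.png")
b=bot.read_camera("scene"); t=bot.read_camera("top"); cv2.imwrite("pics/top5.png",t); cv2.imwrite("pics/scene5.png",b)
cv2.imwrite("pics/fin.png",np.vstack([np.hstack([cv2.resize(a,(400,300)),cv2.resize(t,(400,300))]),np.hstack([cv2.resize(b[160:280,220:380],(400,300),interpolation=2),cv2.resize(b,(400,300))])]))
o=np.array([.560,.0425]);y=np.array([-.216,.976])
m,st,ce=blob(mask(t,"blue")); k=max(cv2.findContours(m,0,2)[0],key=len)
q=np.array([ray("top",p,.068)[:2] for p in k[:,0].astype(float)],np.float32); r=cv2.minAreaRect(q)
print(np.round(r[0],4),np.round(r[1],4),r[2],"box y",(np.array(r[0])-o)@y)
for n,i in(("top",t),("scene",b)):
    d=cv2.absdiff(i,cv2.imread(f"pics/{n}0.png")).max(2)>50
    _,_,s,c=cv2.connectedComponentsWithStats(d.astype(np.uint8)); print(n,[(x[:4].tolist()) for x in s[1:] if x[4]>15])
E
```

```text
10.1 [ 0.579  -0.0544  0.2351] [-0.4  1.  -0.3] tool x [-0.213  0.977  0.   ]
red [262  84  35  15 440] [561.7  33.2] [33.3 13.9] 12.4 rel tool xy mm [89.1  1.8]
blue [  216     0   124    86 10358] [549.7  80.7] [115.9  85.9] 12.4 rel tool xy mm [138.2   0.2]
[0.5483 0.0889] [0.1155 0.1049] 12.978754997253418 box y 0.04783097801685334
top [[271, 119, 92, 125], [261, 131, 8, 38], [268, 153, 12, 13], [283, 155, 9, 8], [213, 168, 94, 60], [259, 223, 14, 13], [251, 235, 103, 185], [304, 301, 10, 7], [542, 325, 18, 24], [215, 361, 35, 56], [237, 381, 40, 39], [192, 414, 35, 6]]
scene [[229, 0, 23, 37], [253, 0, 40, 22], [292, 3, 10, 12], [191, 5, 11, 12], [200, 27, 14, 18], [223, 28, 11, 11], [164, 44, 7, 22], [207, 47, 32, 18], [261, 55, 10, 4], [253, 58, 43, 52], [229, 60, 16, 14], [162, 64, 8, 8], [207, 71, 46, 30], [166, 73, 10, 10], [250, 107, 43, 69], [0, 122, 14, 40], [250, 182, 90, 58]]
```

View pics/fin.png

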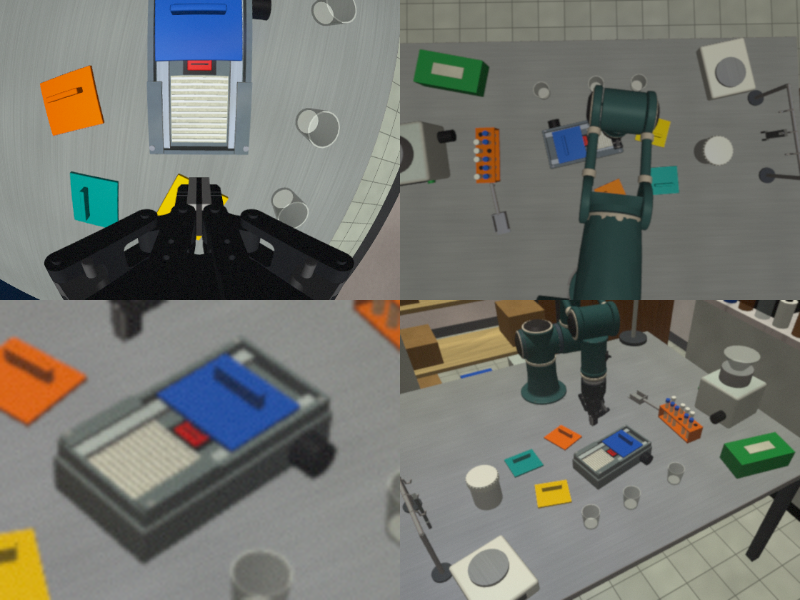

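The filter is fully uncovered, the cover lies flat and square on the ledge at box y of about +48 mm, and the arm is clear. I hand in the job.

```bash
python3 -c "
from workcell import bot
print(bot.finish_job())"
```

```text
the job is handed in; nothing more can be done
None
```

The snap tab is pressed fully in, and the blue cover is off its seat and lying flat on the parking ledge. I handed the job in after about 10 s of robot time, with no verdict reported.

- **Tab:** I pressed it with shut fingertips until it stopped at 54 mm height, where the force rose to about 14 N. In the wrist picture after lifting off, it measured 33 mm at the fully-in height.
- **Cover:** I pushed on the rib's rear face with about 1–2 N. It ended with its origin at about +48 mm along the box, inside the allowed 28 to 75 mm. It is square to the box (12.4–13.0°, the box being at about 12.5°), and the pleated filter is completely uncovered.
- **Everything else:** The scene picture showed changes only at the arm and the box. The top picture also changed where the arm and its shadow hide the yellow and orange plates, so there I relied on the scene view, where neither had moved. The gripper finished about 0.235 m above the counter, touching nothing.

No check failed. The only disagreement was 1–2° between box yaw estimates (11.4–13.5°) and a few millimetres between views.

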